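# Look at a rough stone under the long-wave lamp

## Task

Check the small pink rough stone in the fluorescence viewing cabinet: pull the cabinet's drop-down amber window door down, set the pink stone (do not drop it) in the ring in the middle of the specimen pad, and push the door back up until it lies fully shut. Only then press the sprung lamp lever on the cabinet's back down to the green sector (long wave), never on into the red (short wave), and finish while still holding it there, because the lamp goes out when the lever is let go. Leave the grey and the striped stones where they lie.

Things in the scene. Friction and masses are not known exactly. Their poses are not given: they have to be found in the camera images.
- viewer: Viewing cabinet, dark grey, 140 wide, 217 deep, fixed to the bench. Origin: centre of its underside. Its x points from its sloping front to its back, y to its left, z up; the front faces the robot's right (world -y), about. Clear width inside 124; floor top at z 30; flat roof, top at z 155, only from x +9 back, so the rest is open from above once the door is down. The lever quadrant is on its back, to x +182 and z 190
- specimen_pad (a point): Centre of the top of the round light grey specimen pad on the cabinet floor (pad 68 across, 3 thick, top 33 above the bench, at x -50, y 0 in the cabinet; a darker ring line 52 across marks the middle). The roof edge is 59 behind this point, the side walls 62 to each side (88 high there, sloping)
- viewer_door (a joint): Angle of the drop-down door, rad: 0 shut (leaning 45 degrees back on the sloping front), 0.785 upright, 1.309 fully down (leaning 30 degrees forward, out of the front, on its stop). No latch: its weight keeps it shut or down, falling to either side of upright. Door 136 wide, 170 from hinge to top edge, 12 thick, about 0.35 kg
- door_hinge (a point): Middle of the door's hinge line, which runs along the cabinet's y axis, 34 above the bench, at x -110 in the cabinet
- door_bar (a point): Middle of the door's steel pull bar: round, 10 thick, 100 over its ends, parallel to the hinge, on a post 40 each side. It goes round the hinge line at radius 188; it stands 15 beyond the door's top edge, 26 in front of the door's outer face. From the hinge, in the cabinet's x and z: +108, +153 when shut; -120, +144 when fully down
- lamp_lever (a joint): Angle of the sprung lamp lever, rad: 0 released (points to the cabinet's back, +x, raised 40 degrees), grows as it is pressed down, 1.0 at the stop (17 degrees below level). Quadrant: off (pale grey) to 0.32, long wave (green) 0.32 to 0.68, short wave (red) beyond. The spring drives it back to 0: about 1.5 N at the grip when released, 4.5 N in mid green, 7.5 N at the stop
- lever_axis (a point): Lever's pivot, 140 above the bench, at x +132, y 0 in the cabinet; the pivot axis runs along the cabinet's y
- lever_grip (a point): Middle of the lever's black cross grip: round, 18 thick, 50 long, parallel to the pivot, 100 from it. From the pivot, in the cabinet's x and z: +77, +64 when released; +98, +20 in mid green (0.5 rad); +96, -29 at the stop
- pink_stone: The stone to check: pale pink rough stone, the smallest of three, 24 (x) by 37 (y) by 17 high, 60 g nominal; grasp across its 24 side. Origin: centre of its underside; z up
- grey_stone: Grey-white rough stone, 42 (x) by 59 (y) by 24 high; to be left alone. Origin: centre of its underside
- striped_stone: Rust-red striped rough stone, 40 (x) by 44 (y) by 20 high; to be left alone. Origin: centre of its underside

How it is judged (in metres and radians):
On the way, in this order (a step that is already met when the one before it is completed fails the run):
1. the door has been pulled down (value of joint viewer_door above 1.1 rad), for 0.2 s.
2. the pink stone lies on the middle of the pad, let go (horizontal distance between pink_stone and specimen_pad below 0.025 m and z of pink_stone in the frame of specimen_pad between -0.006 and 0.012 m and contact force between the fingers and pink_stone below 0.05 N and linear speed of pink_stone below 0.03 m/s), for 0.3 s.
3. the door is shut again over the stone (all of step 2 and value of joint viewer_door below 0.05 rad), for 0.3 s.
4. the lever is held in the green sector with the door shut (all of step 3 and value of joint lamp_lever between 0.32 and 0.68 rad and velocity of joint lamp_lever between -0.15 and 0.15 rad/s and contact force between any of the fingers, the arm and viewer above 1 N), for 0.5 s.
At the end, for the whole second after the job is handed in: The robot still holds the lever at rest in the green sector (lever joint 0.32 to 0.68 rad, pressed with more than 1 N), the door is fully shut (under 0.05 rad), and the pink stone lies on the pad at rest, its middle within 25 mm of the pad's middle (all of step 4); the arm keeps its last pose, push and grip.
It fails at once if the lamp was switched with the door open (value of joint lamp_lever above 0.25 rad and value of joint viewer_door above 0.12 rad).
It fails at once if the lever was pushed on into the red (short-wave) sector (value of joint lamp_lever above 0.76 rad).
It fails at once if the pink stone was dropped into the cabinet (horizontal distance between pink_stone and specimen_pad below 0.05 m and linear speed of pink_stone above 0.6 m/s and contact force between the fingers and pink_stone below 0.05 N).
It fails at once if the grey stone was moved (distance of grey_stone from where it was at the start of the episode above 0.02 m).
It fails at once if the striped stone was moved (distance of striped_stone from where it was at the start of the episode above 0.02 m).
It also fails if it takes over 72 s, if anything falls off the work surface, if the arm or the gripper's body presses on something with over 40 N, if the wrist force passes 120 N, or if a joint passes its speed limit or range.

## Robot

A 6-joint arm with a two-finger parallel gripper is mounted at the origin on a cart in front of the work surface, level with it; the furniture and walls round the work are solid. World frame = base frame: x ahead of the robot, y to its left, z up, the work surface at z = 0. Lengths are in mm, angles in rad, forces in N, time in s.
With the tool pointing down it reaches from about 350 to 975 mm from the base axis. Payload 7.1 kg.
Tool frame: the origin (TCP) lies at the very end of the fingers, on their centre line; the grasp point (between the pads) lies 19 mm behind it; z points along the fingers, y is the direction in which the jaws open and shut (so a half turn about z gives the same grasp; the last joint's range is limited). The gripper opens to 88 mm and grips with 3 to 60 N. Pads are 20 mm wide; open, the fingers measure 115 mm over their backs; the gripper's body (75 mm by 178 mm) begins 61 mm behind the grasp point.
Start: joints at [-1.227, 0.423, 1.63, -0, 1.089, -0.019], TCP at [221.825, -584.293, 222.675] pointing down, gripper open.
Joint ranges: [-3, 3], [-0.9, 2.11], [0.09, 2.58], [-1.31, 4.45], [0.11, 2.69], [-2.54, 2.54]. Speed limits (rad/s): [2.39, 2.39, 3.01, 3.14, 3.14, 3.14].

## Interface

Orientations are given as a rotation vector (axis times angle).
In Python, from workcell import * gives the robot as it stands.
- The arm moves only by the tool play_rows, never from a script. Its argument "plan" is text: rows parted by semicolons, each of 7 numbers parted by spaces: the finger opening in cm, from 0 to 8.78, then the shift along the tool's x, y, z in cm, then the turn, a rotation vector about the tool's x, y, z in degrees. A call has 1 to 20 rows; each row shifts and turns the commanded pose from where the row before left it, along the tool's axes as they then stand; what a row does not reach is not made up. A row lasts 1/8 s, in which the tool goes at most 62.5 mm and 10.7 degrees, less where a joint would pass 70% of its speed; a pose out of reach is approached as far as the arm can. A call is refused whole if a number of a shift passes 6.25 or a number of a turn 10.7, either way. A call with a gripper value outside its range is refused whole. The fingers move at their own pace and stop on an object; the grip force is fixed at half the most. Time passes only in rows, so rows that do not move let the fingers close. It gives the time, the measured TCP pose, the force and the opening at its end, in the units of the state.
- get_obs(): the state, without advancing time (a new reading comes with each control period).
- get_image(name): name is "scene" or "top" or "wrist"; returns a dict with "pixels" (384x512x3 uint8, red, green, blue), "range_z" (384x512 float32, mm along the optical axis (not along the pixel's ray), 0 where there is no reading), "fx", "fy", "cx", "cy" (pixels), "eye" and "attitude" of the camera in the world. Camera axes: x right, y down, z forward; pixel columns grow to the right and rows downward; lengths in mm; the calibration is good to about 2 mm. The wrist camera is an equidistant fisheye: a pixel r from the principal point sees the ray r / f radians off the axis. A picture is of the moment at which its call begins.
- close_job(): hands the job in, once; it reports no verdict.
The state is a dict: "t": time; "qpos": joint angles; "qvel": joint speeds; "joint_torque": joint torques, N m; "ee_pos": TCP position; "orientation": TCP orientation; "ft_force": force on the tool from outside, world axes, zero at the start; "moment": the same for the moment, N m; "width": finger opening in mm.
Only numpy, scipy, OpenCV 4.12 (cv2) and the standard library are available. Lean on these libraries where they do the work, as an engineer would, in place of code of your own. Each camera call takes 0.05 s, during which the arm holds its last target. There are 200 camera calls.

## Working session

There is one attempt and no reset: what is moved stays moved. The work goes in short steps, Python scripts to look and compute and a tool call to move; the robot and the scene stay as the last step left them, time stands still between calls to the robot, and variables do not carry over. Pictures are saved under pics/ and viewed, about 8 in all and at most 12, crops included, and the job is handed in when it is done.

Besides the shell and the picture viewer there is one more tool, called after ">>>" as name(argument=value, ...) on one line, values as JSON. play_rows: Moves the arm, as the interface text tells. Its arguments: {"type":"object","properties":{"plan":{"type":"string"}},"required":["plan"]}

```bash
mkdir -p pics; ls; python3 - <<'E'
from workcell import *
import cv2,numpy as np
o=get_obs(); print(o)
ims=[]
for n in("scene","top"):
    i=get_image(n); np.savez(f'{n}0.npz',**i); print(n,i['fx'],i['fy'],i['cx'],i['cy'],i['eye'],i['attitude'])
    cv2.imwrite(f'pics/{n}0.png',i['pixels'][:,:,::-1])
E
```

```text
pics
{'t': 0.0, 'qpos': array([-1.22703262e+00,  4.23830664e-01,  1.63069522e+00, -1.15603600e-05,
        1.08858499e+00, -1.90210462e-02]), 'qvel': array([-0.00016449, -0.00046733,  0.0006171 ,  0.00020196, -0.00097202,
        0.00079537]), 'joint_torque': array([ 2.43309951e-03, -5.44620466e+01, -2.73661602e+01,  6.46405388e-02,
        2.29343941e-02, -1.35127029e-04]), 'ee_pos': array([ 221.62037519, -583.79205302,  221.90599631]), 'orientation': array([-3.08857641e+00, -5.66479348e-01,  4.01205088e-04]), 'ft_force': array([ 0.54767887, -0.32852844, -0.07792576]), 'moment': array([-0.0141747 ,  0.01528702,  0.02903655]), 'width': 87.93132011370287}
scene 350.6372970154117 350.6372970154117 253.04240516911335 191.3333513609567 [  435.16045231 -1107.05755105   642.85085019] [-1.99895273  0.10066169 -0.05329881]
top 400.20261099817986 400.20261099817986 245.8082227578053 197.3962023234935 [ 258.8178284   -33.64966517 1359.82289367] [-2.10120321  2.10609436 -0.2384207 ]
```

View pics/scene0.png

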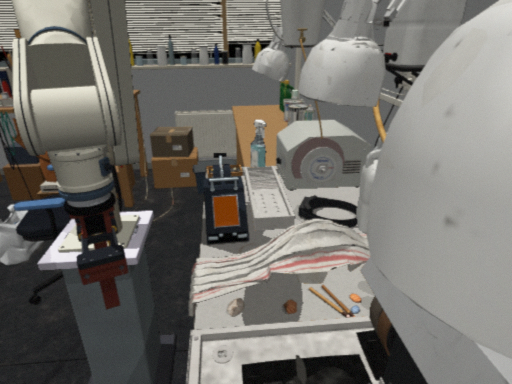

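View pics/top0.png

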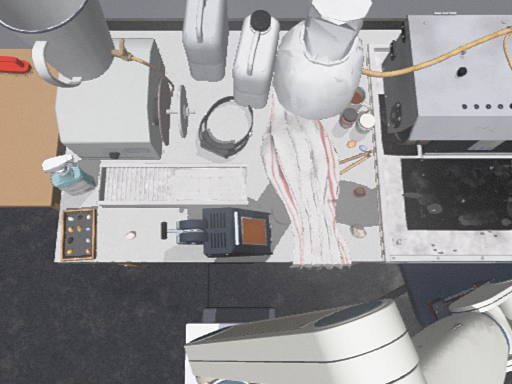

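The top view shows the cabinet at (238,230), with its amber door at (255,232) facing image right (world -y) and the lever at (163–190,231). The pink stone is at (131,235), grey at (358,231), striped at (360,192). The scene view shows the door front at (226,210).

```bash
cat > h.py <<'E'
import numpy as np,cv2
from scipy.spatial.transform import Rotation as R
def cloud(i):
    h,w=i['range_z'].shape; u,v=np.meshgrid(np.arange(w),np.arange(h)); d=i['range_z']
    c=np.stack([(u-i['cx'])/i['fx']*d,(v-i['cy'])/i['fy']*d,d],-1)
    return c@R.from_rotvec(i['attitude']).as_matrix().T+i['eye']
def ray(i,u,v,z):
    d=R.from_rotvec(i['attitude']).as_matrix()@np.array([(u-i['cx'])/i['fx'],(v-i['cy'])/i['fy'],1]); e=np.array(i['eye'])
    return e+d*(z-e[2])/d[2]
E
python3 - <<'E'
from h import *
i=np.load('top0.npz'); P=cloud(i); px=i['pixels'].astype(int)
for u,v in [(131,235),(145,245),(250,140+60),(220,245),(185,231),(165,231),(255,232),(358,231),(360,192),(330,200)]:
    print(u,v,P[v,u].round(0),px[v,u])
print('band hist')
s=P[195:265,155:280]
m=(s[...,2]>146)&(s[...,2]<164)
pts=s[m][:,:2].astype(np.float32); print(len(pts),s[m][:,2].mean()); print(cv2.minAreaRect(pts), pts.min(0),pts.max(0))
# stones by height over bench
for nm,(a,b,c,d) in dict(pink=(115,150,222,250),grey=(345,372,220,240),stripe=(345,372,182,200)).items():
    s=P[c:d,a:b]; q=px[c:d,a:b]; m=(s[...,2]>7)&(s[...,2]<40)
    r=s[m]; print(nm,len(r),cv2.minAreaRect(r[:,:2].astype(np.float32)),r.mean(0),r.max(0)); 
crop=i['pixels'][180:280,105:285,::-1]
cv2.imwrite('pics/crop0.png',cv2.resize(crop,None,fx=4.4,fy=4.4,interpolation=cv2.INTER_CUBIC))
E
```

```text
131 235 [435. 349.  22.] [242 235 234]
145 245 [404. 307.  -3.] [216 217 218]
250 200 [560. -51.  -2.] [145 144 147]
220 245 [386.  42. 158.] [ 87  93 103]
185 231 [427. 146. 172.] [139 146 154]
165 231 [421. 197. 212.] [60 58 61]
255 232 [434. -65.  94.] [146  95  67]
358 231 [ 447. -414.   21.] [210 202 198]
360 192 [ 583. -431.   17.] [141 113  98]
330 200 [ 549. -320.   45.] [196 191 191]
band hist
1510 155.36757829678558
((430.5908203125, 81.19157409667969), (140.6215057373047, 189.673095703125), 2.6525871753692627) [360.30603  -15.135299] [504.14783 176.20761]
pink 52 ((436.987548828125, 356.122314453125), (77.24749755859375, 44.63108825683594), 37.838829040527344) [436.63224262 354.88718451  12.27868105] [481.17960226 376.29977328  21.8490171 ]
grey 145 ((445.1957092285156, -408.12103271484375), (65.45774841308594, 47.076332092285156), 89.84544372558594) [ 448.62056125 -413.31939829   16.54397866] [ 468.76326147 -375.37322589   25.36637272]
stripe 78 ((601.4590454101562, -422.60711669921875), (68.00321197509766, 56.55251693725586), 71.81968688964844) [ 587.12452165 -427.52452337   14.74486278] [ 620.54684087 -389.82854814   23.46185648]
```

View pics/crop0.png

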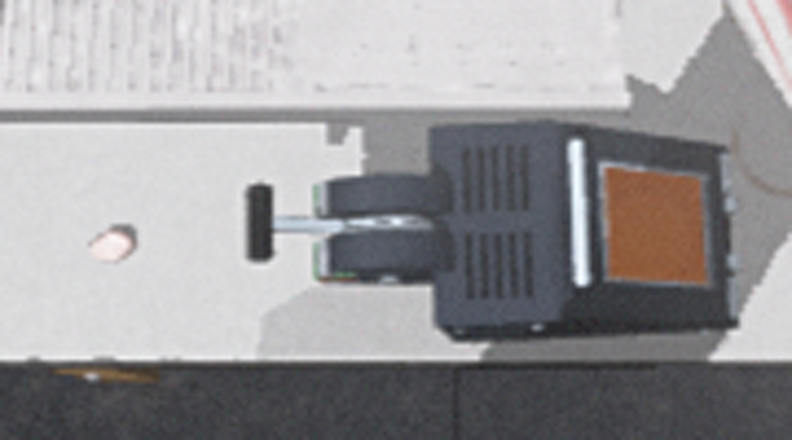

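The crop shows the bar from (578,140) to (582,284), the lever's cross grip at (258,185)–(258,260), and the pink stone at (113,243). Next I work out the cabinet pose from the roof, bar and grip.

```bash
python3 - <<'E'
from h import *
i=np.load('top0.npz'); P=cloud(i); px=i['pixels'].astype(int)
f=lambda u,v,z: ray(i,105+u/4.4-.4,180+v/4.4-.4,z)
b1,b2=f(578,140,192),f(582,284,192); print('bar',b1,b2,(b1+b2)/2)
g1,g2=f(258,185,213),f(258,260,213); print('grip',g1,g2,(g1+g2)/2)
s=P[195:265,195:250]; m=(s[...,2]>150)&(s[...,2]<161); p=s[m]
c=np.zeros(m.shape,np.uint8); c[m]=1
print(cv2.minAreaRect(p[:,:2].astype(np.float32)),p[:,2].mean())
# edges per column / row
for v in range(212,246,4):
    r=P[v,195:250]; k=(r[:,2]>150)&(r[:,2]<161); print(v,r[k][0].round(0),r[k][-1].round(0))
for u in range(205,236,5):
    r=P[200:262,u]; k=(r[:,2]>150)&(r[:,2]<161); print(u,r[k][0].round(0),r[k][-1].round(0))
# pink colour
q=px[225:246,120:142]; sat=(q.max(-1)-q.min(-1)); M=((q[...,0]-q[...,2])>10).astype(np.uint8)
n,l,st,ce=cv2.connectedComponentsWithStats(M); j=1+st[1:,4].argmax(); print(st[j],ce[j]+[120,225])
vv,uu=np.nonzero(l==j); W=np.array([ray(i,a+120,b+225,10) for a,b in zip(uu,vv)])[:,:2]; print(cv2.minAreaRect(W.astype(np.float32)),W.mean(0)); ev=np.linalg.eigh(np.cov(W.T)); print(ev)
k=scene=np.load('scene0.npz'); print('door');Q=cloud(k)
for u,v in[(217,170),(237,170),(226,205),(226,238),(226,180)]: print(u,v,Q[v,u].round(0))
cv2.imwrite('pics/sc0.png',cv2.resize(k['pixels'][145:250,190:260,::-1],None,fx=5.5,fy=5.5,interpolation=cv2.INTER_CUBIC))
E
```

```text
bar [482.27014583  -6.63976186 192.        ] [385.18703563  -9.57905699 192.        ] [433.72859073  -8.10940943 192.        ]
grip [448.55882802 203.55274423 213.        ] [399.05085539 201.40737756 213.        ] [423.80484171 202.4800609  213.        ]
((431.91534423828125, 52.602027893066406), (140.6215057373047, 131.13424682617188), 2.6525871753692627) 155.38553118221543
212 [488.  98. 155.] [487.   3. 156.]
216 [476.  98. 151.] [475.   3. 157.]
220 [463.  82. 154.] [463.   3. 156.]
224 [450.  82. 160.] [451.   3. 153.]
228 [438.  88. 158.] [438.  -0. 159.]
232 [426.  97. 156.] [426.  -0. 158.]
236 [414.  81. 158.] [414.  -0. 154.]
240 [402.  79. 152.] [401.  -0. 158.]
244 [390.  93. 156.] [390. -12. 152.]
205 [497.  89. 156.] [360.  87. 151.]
210 [500.  74. 156.] [362.  71. 160.]
215 [500.  59. 154.] [363.  57. 155.]
220 [500.  43. 155.] [363.  42. 151.]
225 [500.  28. 155.] [363.  27. 150.]
230 [504.  13. 150.] [366.  12. 155.]
235 [501.  -3. 152.] [368.  -3. 157.]
[ 6  7 10  7 33] [130.54545455 235.21212121]
((435.82330322265625, 355.14495849609375), (22.280492782592773, 27.839855194091797), 46.816829681396484) [435.93760954 354.15075312]
EighResult(eigenvalues=array([42.11435637, 82.85324841]), eigenvectors=array([[-0.97878154, -0.20490654],
       [-0.20490654,  0.97878154]]))
door
217 170 [414. 102. 179.]
237 170 [506. 526.  11.]
226 205 [441. -45. 107.]
226 238 [ 436. -121.   25.]
226 180 [445.  -7. 183.]
```

View pics/sc0.png

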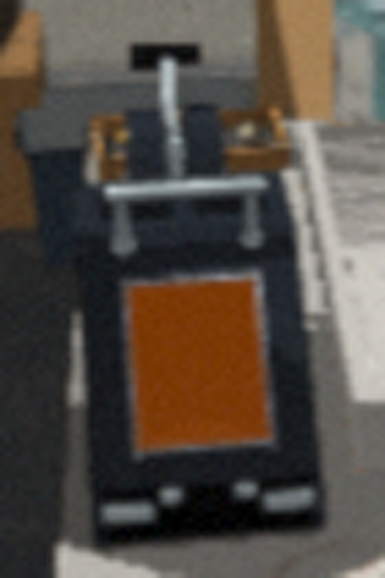

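Cabinet estimate: origin (433.7, -6.1), yaw 92.65°. Bar, grip and roof agree within about 2 mm. Moving above the bar with the jaws across it.

>>> play_rows(plan="2.2 0 0 -4 0 0 9.08; 2.2 0 0 -4 0 0 9.08; 2.2 1.7 -4.04 0 0 0 0; 2.2 1.7 -4.04 0 0 0 0; 2.2 1.7 -4.04 0 0 0 0; 2.2 1.7 -4.04 0 0 0 0; 2.2 1.7 -4.04 0 0 0 0; 2.2 1.7 -4.04 0 0 0 0; 2.2 1.7 -4.04 0 0 0 0; 2.2 1.7 -4.04 0 0 0 0; 2.2 1.7 -4.04 0 0 0 0; 2.2 1.7 -4.04 0 0 0 0; 2.2 1.7 -4.04 0 0 0 0; 2.2 1.7 -4.04 0 0 0 0; 2.2 1.7 -4.04 0 0 0 0; 2.2 1.7 -4.04 0 0 0 0; 2.2 0 0 0 0 0 0")

```text
t: 2.22
ee_pos: [434.0, -6.3, 302.4]
orientation: [-3.14, -0.078, 0.001]
ft_force: [-0.0, -0.3, 0.4]
width: 21.6
```

```bash
cat >> h.py <<'E'
def to(o,p,x_az=None,tilt=0):
    """remaining tool-frame shift (cm) and turn (deg); tilt: about tool y after facing down, tool x azimuth x_az (deg)"""
    M=R.from_rotvec(o['orientation']); t=M.inv().apply(np.array(p)-o['ee_pos'])/10
    r=''
    if x_az is not None:
        a=np.radians(x_az); D=R.from_matrix(np.array([[np.cos(a),np.sin(a),0],[np.sin(a),-np.cos(a),0],[0,0,-1.]]).T)*R.from_euler('y',tilt,degrees=True)
        r=np.degrees((M.inv()*D).as_rotvec()).round(2)
    print('t',round(o['t'],2),'pos',o['ee_pos'].round(1),'F',o['ft_force'].round(1),'w',round(o['width'],1),'shift',t.round(2),'turn',r)
E
python3 - <<'E'
from h import *
from workcell import *
o=get_obs(); to(o,[433.8,-8.1,174],2.65); print(o['qpos'].round(2))
i=np.load('scene0.npz'); print(ray(i,190+187/5.5-.4,145+187/5.5-.4,187))
w=get_image('wrist'); np.savez('w0.npz',**w); cv2.imwrite('pics/w0.png',w['pixels'][:,:,::-1])
E
```

```text
t 2.23 pos [434.   -6.3 302.4] F [-0.  -0.3  0.4] w 21.6 shift [-0.03  0.18 12.84] turn [-0.02  0.02  0.2 ]
[-0.04  0.03  1.94  0.    1.16  1.48]
[436.92400969  -3.78825943 187.        ]
```

View pics/w0.png

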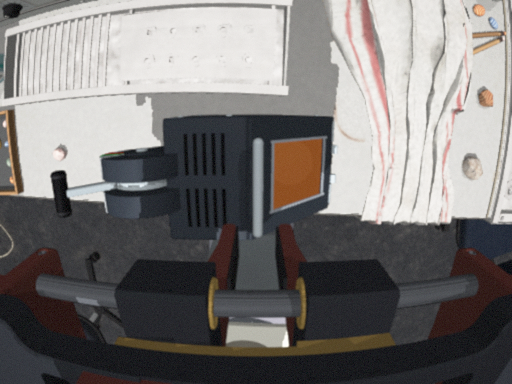

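The wrist view shows the bar (258,185) centred between the fingers (about 220 and 295), clear of the cabinet. Lowering astride it.

>>> play_rows(plan="2.2 0 0.08 4 0 0 0.2; 2.2 0 0 4 0 0 0; 2.2 0 0 2.8 0 0 0; 2.2 0 0 2 0 0 0; 2.2 0 0 0 0 0 0; 2.2 0 0 0 0 0 0")

```text
t: 3.02
ee_pos: [434.0, -9.8, 175.3]
orientation: [3.141, 0.065, 0.001]
ft_force: [-0.0, -0.3, 0.2]
width: 22.1
```

```bash
python3 - <<'E'
from h import *
from workcell import *
to(get_obs(),[433.8,-8.1,174],2.65)
# arc rows: bar rel hinge (x,z) in door angle
q=np.linspace(0,1.309,19); a=np.arctan2(153,108)+q; x=188*np.cos(a);z=188*np.sin(a)
print(np.c_[q[1:],-np.diff(x)/10,-np.diff(z)/10].round(2))
E
```

```text
t 3.02 pos [434.   -9.8 175.3] F [-0.  -0.3  0.2] w 22.1 shift [-0.01 -0.17  0.13] turn [ 0.01 -0.04 -0.28]
[[ 0.07  1.14 -0.75]
 [ 0.15  1.2  -0.66]
 [ 0.22  1.24 -0.57]
 [ 0.29  1.28 -0.48]
 [ 0.36  1.31 -0.39]
 [ 0.44  1.34 -0.29]
 [ 0.51  1.35 -0.19]
 [ 0.58  1.36 -0.09]
 [ 0.65  1.37  0.  ]
 [ 0.73  1.36  0.1 ]
 [ 0.8   1.35  0.2 ]
 [ 0.87  1.33  0.3 ]
 [ 0.95  1.31  0.4 ]
 [ 1.02  1.28  0.49]
 [ 1.09  1.24  0.58]
 [ 1.16  1.19  0.67]
 [ 1.24  1.14  0.76]
 [ 1.31  1.08  0.84]]
```

>>> play_rows(plan="1.6 0 0 0 0 0 0; 1.6 0 1.14 -0.75 0 0 0; 1.6 0 1.2 -0.66 0 0 0; 1.6 0 1.24 -0.57 0 0 0; 1.6 0 1.28 -0.48 0 0 0; 1.6 0 1.31 -0.39 0 0 0; 1.6 0 1.34 -0.29 0 0 0; 1.6 0 1.35 -0.19 0 0 0; 1.6 0 1.36 -0.09 0 0 0; 1.6 0 1.37 0 0 0 0")

```text
t: 4.28
ee_pos: [438.5, -125.9, 208.8]
orientation: [3.141, 0.067, -0.0]
ft_force: [0.2, 0.0, -0.5]
width: 16.1
```

```bash
python3 - <<'E'
from h import *
from workcell import *
to(get_obs(),[440,-128,208],2.65)
i=get_image('scene');cv2.imwrite('pics/sc1.png',cv2.resize(i['pixels'][110:260,170:290,::-1],None,fx=4,fy=4))
E
```

```text
t 4.28 pos [ 438.5 -125.9  208.8] F [ 0.2  0.  -0.5] w 16.1 shift [0.14 0.21 0.08] turn [ 0.    0.01 -0.22]
```

View pics/sc1.png

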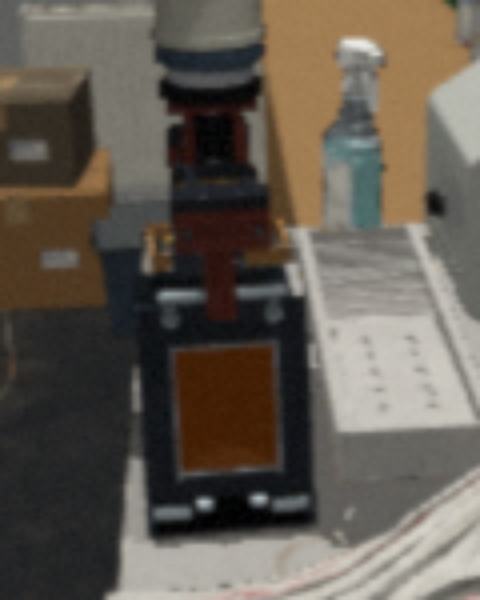

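The bar (at about (220,300)) is held between the fingers, and the door is coming up as intended. Continuing down to the stop.

>>> play_rows(plan="1.6 0 1.36 0.1 0 0 0.2; 1.6 0 1.35 0.2 0 0 0; 1.6 0 1.33 0.3 0 0 0; 1.6 0 1.31 0.4 0 0 0; 1.6 0 1.28 0.49 0 0 0; 1.6 0 1.24 0.58 0 0 0; 1.6 0 1.19 0.67 0 0 0; 1.6 0 1.14 0.76 0 0 0; 1.6 0 1.08 0.84 0 0 0; 1.6 0 0 0 0 0 0; 1.6 0 0 0 0 0 0; 1.6 0 0 0 0 0 0")

```text
t: 5.82
ee_pos: [443.2, -237.6, 165.6]
orientation: [3.141, 0.062, 0.0]
ft_force: [0.5, 0.3, 0.6]
width: 16.2
```

```bash
python3 - <<'E'
from h import *
from workcell import *
to(get_obs(),[444.3,-236,165],2.65)
i=get_image('scene');cv2.imwrite('pics/sc2.png',cv2.resize(i['pixels'][110:260,170:290,::-1],None,fx=4,fy=4))
E
```

```text
t 5.83 pos [ 443.2 -237.6  165.6] F [0.5 0.3 0.6] w 16.2 shift [ 0.12 -0.16  0.06] turn [ 0.02 -0.02 -0.4 ]
```

View pics/sc2.png

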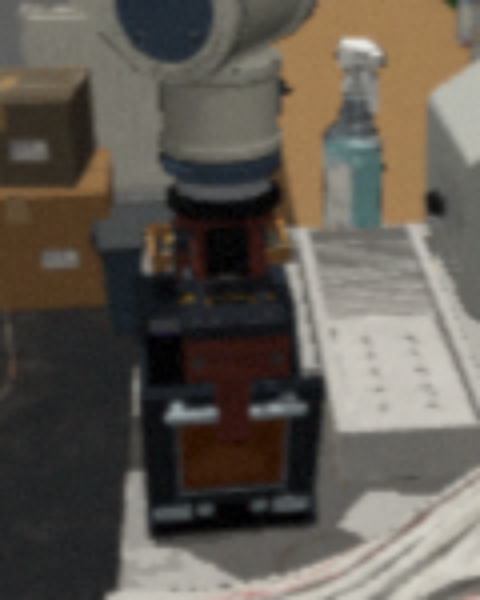

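The door is fully down on its stop (bar at about (235,410)). Now backing off upward and going to look at the pink stone.

>>> play_rows(plan="2.2 0 0 0 0 0 0; 2.2 0 0 -3.5 0 0 0; 4.5 0 0 -5 0 0 0; 4.5 0 0 -5 0 0 0; 4.5 0.09 -4.2 0 0 0 0; 4.5 0.09 -4.2 0 0 0 0; 4.5 0.09 -4.2 0 0 0 0; 4.5 0.09 -4.2 0 0 0 0; 4.5 0.09 -4.2 0 0 0 0; 4.5 0.09 -4.2 0 0 0 0; 4.5 0.09 -4.2 0 0 0 0; 4.5 0.09 -4.2 0 0 0 0; 4.5 0.09 -4.2 0 0 0 0; 4.5 0.09 -4.2 0 0 0 0; 4.5 0.09 -4.2 0 0 0 0; 4.5 0.09 -4.2 0 0 0 0; 4.5 0.09 -4.2 0 0 0 0; 4.5 0 0 5 0 0 0; 4.5 0 0 4 0 0 0; 4.5 0 0 0 0 0 0")

```text
t: 8.38
ee_pos: [431.5, 307.3, 208.0]
orientation: [3.138, 0.062, -0.008]
ft_force: [0.0, -0.2, 0.9]
width: 45.0
```

```bash
python3 - <<'E'
from h import *
from workcell import *
o=get_obs();to(o,[436,354.5,100],2.65); print(o['qpos'].round(2))
w=get_image('wrist'); np.savez('w1.npz',**w); print(w['fx'],w['cx'],w['cy'],w['eye'],w['attitude'])
px=w['pixels'].astype(int); M=((px[...,0]-px[...,2])>12)&(px.max(-1)>150)
n,l,st,ce=cv2.connectedComponentsWithStats(M.astype(np.uint8))
for j in range(1,n):
    if st[j,4]>60: print(st[j],ce[j].round(1))
cv2.imwrite('pics/w1.png',w['pixels'][:,:,::-1])
E
```

```text
t 8.38 pos [431.5 307.3 208. ] F [ 0.  -0.2  0.9] w 45.0 shift [ 0.69 -4.73 10.79] turn [ 0.19  0.3  -0.4 ]
[0.6  0.31 1.85 0.   0.99 2.13]
297.3186396354542 256.73268513448045 194.2120517253026 [508.37246418 310.67773957 369.38213054] [ 2.10451586 -2.0230124  -0.28638261]
[ 53  95  79 129 816] [ 95.8 175.5]
[ 67  96  48  11 150] [ 91.2 100.6]
[105 111   7  11  62] [107.9 116.2]
[ 70 145   9  11  69] [ 73.9 150.2]
[203 160  27  16 311] [216.1 167.4]
```

View pics/w1.png

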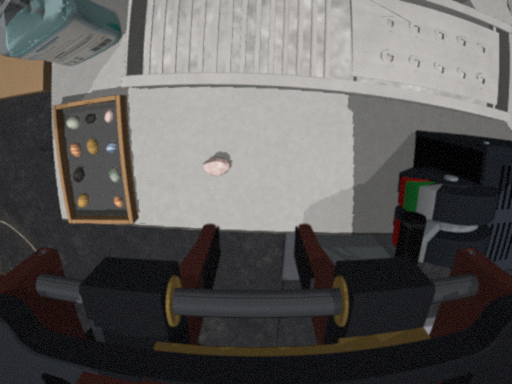

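The pink stone is at (216,167) in the wrist view, long axis roughly along the image's horizontal and clear of the tray and lever. Casting its outline onto the bench.

```bash
python3 - <<'E'
from h import *
w=np.load('w1.npz'); px=w['pixels'].astype(int); A=R.from_rotvec(w['attitude']).as_matrix(); e=w['eye']
def fr(u,v,z):
    a,b=u-w['cx'],v-w['cy']; r=np.hypot(a,b); th=r/w['fx']; d=A@np.array([a/r*np.sin(th),b/r*np.sin(th),np.cos(th)]); return e+d*(z-e[2])/d[2]
M=((px[...,0]-px[...,2])>9)
M[:150]=0;M[185:]=0;M[:,:190]=0;M[:,245:]=0
n,l,st,ce=cv2.connectedComponentsWithStats(M.astype(np.uint8)); j=1+st[1:,4].argmax()
v,u=np.nonzero(l==j); W=np.array([fr(a,b,8) for a,b in zip(u,v)])[:,:2]
print(st[j],W.mean(0),cv2.minAreaRect(W.astype(np.float32))); ev,E=np.linalg.eigh(np.cov(W.T)); print(ev**.5*4,np.degrees(np.arctan2(E[1],E[0])))
# known finger check: project tcp
print('lever grip (410,218) ->',fr(410,218,213))
E
```

```text
[203 157  28  20 410] [437.06294919 356.45910222] ((436.29327392578125, 356.4577941894531), (24.106603622436523, 34.01931381225586), 1.5972795486450195)
[24.22170138 34.62496717] [-175.2872445   94.7127555]
lever grip (410,218) -> [450.83217779 212.38124907 213.        ]
```

>>> play_rows(plan="5 0 0 0 0 0 -10.04; 5 0 0 0 0 0 -10.04; 5 0 0 0 0 0 -10.04; 5 0 0 0 0 0 -10.04; 5 0 0 0 0 0 -10.04; 5 0 0 0 0 0 -10.04; 5 0 0 0 0 0 -10.04; 5 0 0 0 0 0 -10.04; 5 0 0 0 0 0 -10.04; 5 2.5 0 0 0 9 0; 5 2.4 0 0 0 9 0; 5 0 0 0 0 0 0; 5 0 0 0 0 0 0")

```text
t: 10.05
ee_pos: [432.1, 356.8, 215.6]
orientation: [-2.004, -2.097, -0.318]
ft_force: [0.4, -0.8, 0.4]
width: 50.2
```

```bash
python3 - <<'E'
from h import *
from workcell import *
o=get_obs();to(o,[436.5,356,60],92.65,18);to(o,[436.5,356,5],92.65,18); print(o['qpos'].round(2))
E
```

```text
t 10.05 pos [432.1 356.8 215.6] F [ 0.4 -0.8  0.4] w 50.2 shift [-4.88  0.4  14.77] turn [ 0.12  0.11 -0.02]
t 10.05 pos [432.1 356.8 215.6] F [ 0.4 -0.8  0.4] w 50.2 shift [-6.57  0.39 20.01] turn [ 0.12  0.11 -0.02]
[0.52 0.28 1.9  0.37 0.84 0.24]
```

>>> play_rows(plan="5 -1.22 0.2 3.7 0 0 0; 5 -1.22 0.2 3.7 0 0 0; 5 -1.22 0 3.7 0 0 0; 5 -1.22 0 3.7 0 0 0; 5 -0.6 0 1.8 0 0 0; 5 -0.5 0 1.6 0 0 0; 5 -0.4 0 1.2 0 0 0; 5 0 0 0 0 0 0; 5 0 0 0 0 0 0")

```text
t: 11.18
ee_pos: [435.7, 356.8, 10.6]
orientation: [-2.002, -2.095, -0.318]
ft_force: [-0.2, 1.0, 0.6]
width: 50.0
```

```bash
python3 - <<'E'
from h import *
from workcell import *
o=get_obs();to(o,[436.5,356,5],92.65,18)
w=get_image('wrist'); cv2.imwrite('pics/w2.png',w['pixels'][:,:,::-1])
E
```

```text
t 11.18 pos [435.7 356.8  10.6] F [-0.2  1.   0.6] w 50.0 shift [-0.26  0.08  0.5 ] turn [ 0.05 -0.02 -0.02]
```

View pics/w2.png

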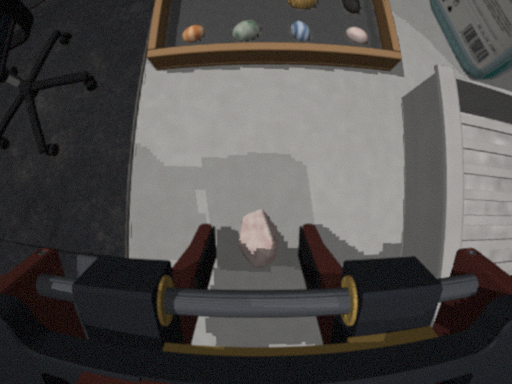

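The stone (257,238) sits between the open fingers, its long axis along the pads. Lowering the last 5 mm and gripping.

>>> play_rows(plan="5 -0.2 0.05 0.5 0 0 0; 5 0 0 0 0 0 0; 1.0 0 0 0 0 0 0; 1.0 0 0 0 0 0 0; 1.0 0 0 0 0 0 0; 1.0 0 0 0 0 0 0; 1.0 0 0 0 0 0 0; 1.0 -0.3 0 -0.9 0 0 0; 1 0.93 0 -2.85 0 0 0; 1 0.93 0 -2.85 0 0 0; 1 0 0 0 0 0 0")

```text
t: 12.6
ee_pos: [437.3, 350.9, 74.4]
orientation: [-2.002, -2.096, -0.323]
ft_force: [0.2, 0.2, -1.0]
width: 21.8
```

```bash
python3 - <<'E'
from h import *
from workcell import *
o=get_obs();to(o,[436,-56,200],92.65,18)
E
```

```text
t 12.6 pos [437.3 350.9  74.4] F [ 0.2  0.2 -1. ] w 21.8 shift [-34.73  -1.92 -24.57] turn [ 0.22 -0.1   0.  ]
```

>>> play_rows(plan="1 1.24 0 -3.8 0 0 0; 1 1.24 0 -3.8 0 0 0; 1 1.24 0 -3.8 0 0 0; 1 1.24 0 -3.8 0 0 0; 1 1.24 0 -3.8 0 0 0; 1 -3.87 -0.19 -1.26 0 0 0; 1 -3.87 -0.19 -1.26 0 0 0; 1 -3.87 -0.19 -1.26 0 0 0; 1 -3.87 -0.19 -1.26 0 0 0; 1 -3.87 -0.19 -1.26 0 0 0; 1 -3.87 -0.19 -1.26 0 0 0; 1 -3.87 -0.19 -1.26 0 0 0; 1 -3.87 -0.19 -1.26 0 0 0; 1 -3.87 -0.19 -1.26 0 0 0; 1 -3.87 -0.19 -1.26 0 0 0; 1 0 0 0 0 0 0; 1 0 0 0 0 0 0")

```text
t: 14.72
ee_pos: [434.9, -56.1, 271.6]
orientation: [-2.002, -2.093, -0.317]
ft_force: [-0.8, 0.6, -1.0]
width: 21.5
```

```bash
python3 - <<'E'
from h import *
from workcell import *
o=get_obs();to(o,[436,-56,90],92.65,18);to(o,[436,-56,39],92.65,18); print(o['qpos'].round(2))
i=get_image('scene'); 
w=get_image('wrist'); cv2.imwrite('pics/w3.png',np.hstack([cv2.resize(i['pixels'][60:260,170:290,::-1],(230,384)),w['pixels'][:,:,::-1]]))
E
```

```text
t 14.72 pos [434.9 -56.1 271.6] F [-0.8  0.6 -1. ] w 21.5 shift [-5.62  0.13 17.26] turn [-0.05 -0.07 -0.11]
t 14.72 pos [434.9 -56.1 271.6] F [-0.8  0.6 -1. ] w 21.5 shift [-7.2   0.14 22.11] turn [-0.05 -0.07 -0.11]
[-0.36  0.14  1.94  0.31  1.21 -0.54]
```

View pics/w3.png

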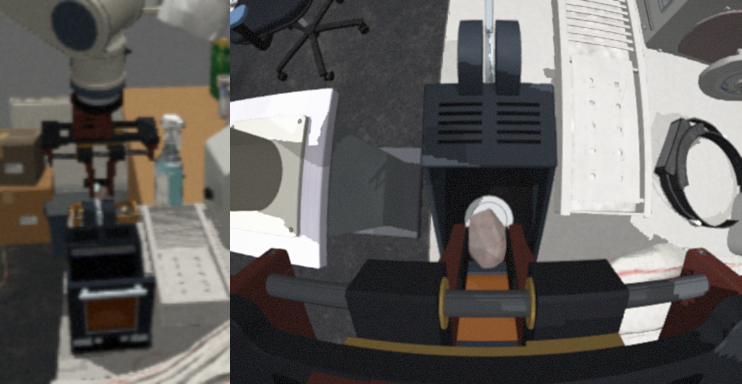

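The stone is held above the pad (white disc at about (489,213) in the wrist half), with the door down and the opening clear. Lowering.

>>> play_rows(plan="1 -1.12 0.13 3.45 0 0 0; 1 -1.12 0 3.45 0 0 0; 1 -1.12 0 3.45 0 0 0; 1 -1.12 0 3.45 0 0 0; 1 -1.12 0 3.45 0 0 0; 1 0 0 0 0 0 0; 1 0 0 0 0 0 0")

```text
t: 15.7
ee_pos: [437.3, -56.1, 91.8]
orientation: [-2.001, -2.096, -0.318]
ft_force: [0.1, 0.2, -0.4]
width: 21.6
```

```bash
python3 - <<'E'
from h import *
from workcell import *
o=get_obs();to(o,[436,-56,39],92.65,18)
w=get_image('wrist'); np.savez('w4.npz',**w);cv2.imwrite('pics/w4.png',w['pixels'][:,:,::-1])
E
```

```text
t 15.7 pos [437.3 -56.1  91.8] F [ 0.1  0.2 -0.4] w 21.6 shift [-1.62 -0.13  5.03] turn [ 0.04  0.   -0.  ]
```

View pics/w4.png

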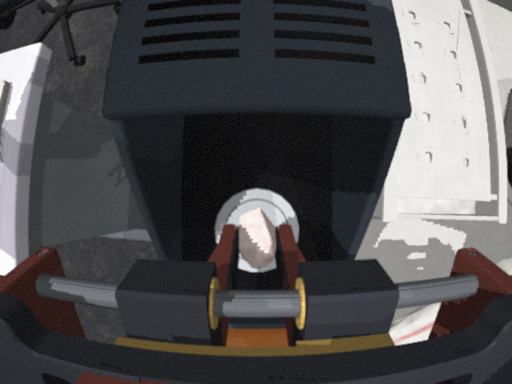

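The pad (centre about (258,230)) lies right under the stone (257,238). Lowering slowly.

>>> play_rows(plan="1 -0.62 -0.1 1.9 0 0 0; 1 -0.46 0 1.43 0 0 0; 1 -0.31 0 0.95 0 0 0; 1 -0.15 0 0.48 0 0 0; 1 0 0 0 0 0 0; 1 0 0 0 0 0 0")

```text
t: 16.5
ee_pos: [436.0, -56.5, 41.2]
orientation: [-2.002, -2.095, -0.317]
ft_force: [0.5, 0.3, -0.1]
width: 21.2
```

```bash
python3 - <<'E'
from h import *
from workcell import *
o=get_obs();to(o,[436,-56,38],92.65,18)
E
```

```text
t 16.5 pos [436.  -56.5  41.2] F [ 0.5  0.3 -0.1] w 21.2 shift [-0.05  0.    0.32] turn [ 0.04  0.01 -0.06]
```

>>> play_rows(plan="1 -0.03 0 0.1 0 0 0; 1 -0.03 0 0.1 0 0 0; 1 -0.03 0 0.1 0 0 0; 1 0 0 0 0 0 0; 1 0 0 0 0 0 0")

```text
t: 17.12
ee_pos: [435.8, -56.4, 37.8]
orientation: [-2.002, -2.095, -0.317]
ft_force: [1.1, 0.4, -0.7]
width: 21.8
```

>>> play_rows(plan="1 -0.02 0 0.07 0 0 0; 1 0 0 0 0 0 0; 2.4 0 0 0 0 0 0; 2.8 0 0 0 0 0 0; 4.4 0 0 0 0 0 0; 4.4 0 0 0 0 0 0; 4.4 0.31 0 -0.95 0 0 0; 4.4 0.62 0 -1.9 0 0 0; 4.4 1.2 0 -3.8 0 0 0; 4.4 1.2 0 -3.8 0 0 0; 4.4 1.2 0 -3.8 0 0 0; 4.4 1.2 0 -3.8 0 0 0; 4.4 0.9 0 -2.85 0 0 0; 4.4 0 0 0 0 0 0")

```text
t: 18.88
ee_pos: [436.9, -58.4, 258.8]
orientation: [-2.005, -2.099, -0.32]
ft_force: [0.0, -0.4, -1.3]
width: 43.9
```

```bash
python3 - <<'E'
from h import *
from workcell import *
o=get_obs();to(o,[444.3,-236,250],2.65)
w=get_image('wrist'); np.savez('w5.npz',**w)
px=w['pixels'].astype(int); A=R.from_rotvec(w['attitude']).as_matrix(); e=w['eye']
def fr(u,v,z):
    a,b=u-w['cx'],v-w['cy']; r=np.hypot(a,b); th=r/w['fx']; d=A@np.array([a/r*np.sin(th),b/r*np.sin(th),np.cos(th)]); return e+d*(z-e[2])/d[2]
M=((px[...,0]-px[...,2])>9); M[:,:200]=0;M[:,310:]=0;M[:140]=0;M[290:]=0
n,l,st,ce=cv2.connectedComponentsWithStats(M.astype(np.uint8))
for j in range(1,n):
    if st[j,4]>60: print(st[j],ce[j],fr(*ce[j],41))
cv2.imwrite('pics/w5.png',w['pixels'][100:300,150:370,::-1].repeat(2,0).repeat(2,1))
E
```

```text
t 18.88 pos [436.9 -58.4 258.8] F [ 0.  -0.4 -1.3] w 43.9 shift [-17.19  -0.07  -4.62] turn [-13.8  -14.24  89.18]
[246 205  19  26 305] [255.04262295 217.90819672] [435.943379   -55.63213529  41.        ]
[200 223  17  66 525] [205.82666667 244.74857143] [371.34425455 -95.26277724  41.        ]
[297 223  13  43 308] [304.75649351 237.68831169] [503.99899617 -79.57011596  41.        ]
[ 222  273   70   17 1101] [256.40417802 281.56766576] [ 441.72914429 -142.51604407   41.        ]
```

View pics/w5.png

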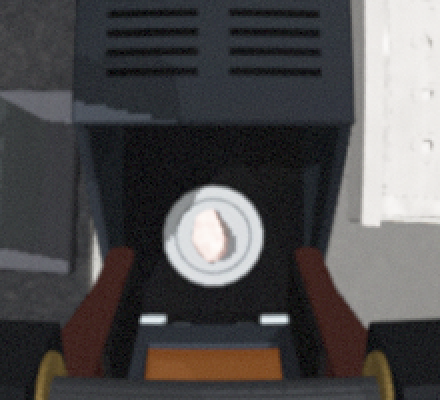

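The stone lies inside the ring line at crop (210,235), which works out to (436,-56), within 1 mm of the pad centre. Now to the bar to close the door. The picture allowance is used up, so from here I check by numbers.

>>> play_rows(plan="2.2 0 0 0 0 -9 0; 2.2 0 0 0 0 -9 0; 2.2 0 0 0 0 0 10; 2.2 0 0 0 0 0 10; 2.2 0 0 0 0 0 10; 2.2 0 0 0 0 0 10; 2.2 0 0 0 0 0 10; 2.2 0 0 0 0 0 10; 2.2 0 0 0 0 0 10; 2.2 0 0 0 0 0 10; 2.2 0 0 0 0 0 10; 2.2 0 4.4 0 0 0 0; 2.2 0 4.4 0 0 0 0; 2.2 0 4.4 0 0 0 0; 2.2 0 4.4 0 0 0 0; 2.2 0 0 0 0 0 0; 2.2 0 0 0 0 0 0")

```text
t: 21.05
ee_pos: [442.9, -233.0, 255.1]
orientation: [-3.139, -0.07, 0.004]
ft_force: [0.4, -0.6, 0.4]
width: 22.0
```

```bash
python3 - <<'E'
from h import *
from workcell import *
o=get_obs();to(o,[444.3,-237,165.5],2.65); print(o['qpos'].round(2))
i=get_image('top'); P=cloud(i); q=i['pixels']
w=get_image('wrist'); g=w['pixels'].astype(int)
print('wrist row profile v=185,150:', )
for v in (170,185,200): print(v,[(u,int(g[v,u].sum()//3)) for u in range(225,300,4)])
E
```

```text
t 21.05 pos [ 442.9 -233.   255.1] F [ 0.4 -0.6  0.4] w 22.0 shift [0.15 0.42 8.96] turn [-0.1   0.13 -0.1 ]
[-0.51  0.2   1.87  0.    1.08  1.02]
wrist row profile v=185,150:
170 [(225, 199), (229, 199), (233, 166), (237, 210), (241, 212), (245, 181), (249, 178), (253, 181), (257, 208), (261, 221), (265, 173), (269, 216), (273, 218), (277, 201), (281, 221), (285, 219), (289, 214), (293, 183), (297, 209)]
185 [(225, 201), (229, 202), (233, 211), (237, 223), (241, 217), (245, 182), (249, 214), (253, 181), (257, 207), (261, 221), (265, 169), (269, 220), (273, 198), (277, 220), (281, 218), (285, 216), (289, 216), (293, 214), (297, 219)]
200 [(225, 195), (229, 201), (233, 220), (237, 220), (241, 224), (245, 180), (249, 213), (253, 202), (257, 209), (261, 223), (265, 165), (269, 215), (273, 212), (277, 212), (281, 211), (285, 211), (289, 204), (293, 178), (297, 195)]
```

>>> play_rows(plan="2.2 0.1 0.42 3 0 0 -0.1; 2.2 0 0 3 0 0 0; 2.2 0 0 2 0 0 0; 2.2 0 0 0.9 0 0 0; 2.2 0 0 0 0 0 0; 1.6 0 0 0 0 0 0; 1.6 0 0 0 0 0 0")

```text
t: 22.02
ee_pos: [445.5, -238.1, 168.1]
orientation: [3.14, 0.074, 0.002]
ft_force: [-0.3, 0.3, -0.1]
width: 15.8
```

>>> play_rows(plan="1.6 0 0 0.25 0 0 0; 1.6 0 -1.08 -0.84 0 0 0; 1.6 0 -1.14 -0.76 0 0 0; 1.6 0 -1.19 -0.67 0 0 0; 1.6 0 -1.24 -0.58 0 0 0; 1.6 0 -1.28 -0.49 0 0 0; 1.6 0 -1.31 -0.4 0 0 0; 1.6 0 -1.33 -0.3 0 0 0; 1.6 0 -1.35 -0.2 0 0 0; 1.6 0 -1.36 -0.1 0 0 0; 1.6 0 0 0 0 0 0")

```text
t: 23.4
ee_pos: [439.4, -124.2, 208.1]
orientation: [-3.14, -0.076, 0.001]
ft_force: [-0.6, 0.3, -0.3]
width: 16.1
```

```bash
python3 - <<'E'
from h import *
from workcell import *
o=get_obs();to(o,[440,-128,209],2.65)
i=get_image('scene');P=cloud(i)
d=i['pixels'].astype(int); m=(d[...,0]>80)&(d[...,0]-d[...,2]>60); m[:, :200]=0;m[:,250:]=0;m[:150]=0;m[250:]=0
p=P[m]; p=p[(abs(p[:,0]-437)<50)]; print(len(p)); k=np.polyfit(p[:,2],p[:,1],1); print('dy/dz',k, 'door angle',0.785-np.arctan(k[0]))
E
```

```text
t 23.4 pos [ 439.4 -124.2  208.1] F [-0.6  0.3 -0.3] w 16.1 shift [ 0.04  0.38 -0.09] turn [-0.02  0.03  0.11]
21
dy/dz [-1.74665797 16.63043059] door angle 1.8358263724689148
```

```bash
cat >> h.py <<'E'
def door(i):
    P=cloud(i); d=i['pixels'].astype(int); m=(d[...,0]-d[...,2]>35)&(P[...,2]>45)&(P[...,2]<190)&(abs(P[...,0]-437)<38)&(P[...,1]>-240)&(P[...,1]<0)
    p=P[m]; yr=p[:,1]+(p[:,0]-437)*.0463; a=np.degrees(np.arctan2(p[:,2]-34,yr+116)); print('door pts',len(p),'elev med',np.median(a),np.percentile(a,[20,80]),'=> q',np.radians(np.median(a)-45))
E
python3 - <<'E'
from h import *
from workcell import *
door(np.load('scene0.npz')); door(get_image('scene')); door(get_image('top'))
E
```

```text
door pts 678 elev med 45.13561154794333 [43.55682156 46.94529581] => q 0.0023668680153372023
door pts 675 elev med 82.41507307812681 [80.71025608 84.30823238] => q 0.6530162150876024
  return _methods._mean(a, axis=axis, dtype=dtype,
  ret = ret.dtype.type(ret / rcount)
Traceback (most recent call last):
  File "h.py", line 20, in door
    p=P[m]; yr=p[:,1]+(p[:,0]-437)*.0463; a=np.degrees(np.arctan2(p[:,2]-34,yr+116)); print('door pts',len(p),'elev med',np.median(a),np.percentile(a,[20,80]),'=> q',np.radians(np.median(a)-45))
                                                                                                                                      ~~~~~~~~~~~~~^^^^^^^^^^^
IndexError: index -1 is out of bounds for axis 0 with size 0
```

The door gauge reads 0.002 at the start (shut) and 0.65 now, so it is following. Continuing to shut.

>>> play_rows(plan="1.6 0 -1.37 0 0 0 0; 1.6 0 -1.36 0.09 0 0 0; 1.6 0 -1.35 0.19 0 0 0; 1.6 0 -1.34 0.29 0 0 0; 1.6 0 -1.31 0.39 0 0 0; 1.6 0 -1.28 0.48 0 0 0; 1.6 0 -1.24 0.57 0 0 0; 1.6 0 -1.2 0.66 0 0 0; 1.6 0 -1.14 0.7 0 0 0; 1.6 0 0 0 0 0 0; 1.6 0 -0.2 0.1 0 0 0; 1.6 0 0 0 0 0 0")

```text
t: 25.05
ee_pos: [434.3, -7.6, 173.7]
orientation: [3.141, 0.073, 0.001]
ft_force: [0.3, -0.2, -0.6]
width: 16.1
```

```bash
python3 - <<'E'
from h import *
from workcell import *
o=get_obs();to(o,[433.8,-8,174],2.65); door(get_image('scene'))
E
```

```text
t 25.05 pos [434.3  -7.6 173.7] F [ 0.3 -0.2 -0.6] w 16.1 shift [-0.05  0.03 -0.03] turn [ 0.01 -0.02  0.02]
door pts 668 elev med 45.07880086273843 [43.60476198 46.83957424] => q 0.0013753345081977692
```

Gauge reads 0.001: door shut. Releasing the bar, rising, and going above the lever grip with the fingers closed.

>>> play_rows(plan="2.4 0 0 0 0 0 0; 2.4 0 0 -2 0 0 0; 2.4 0 0 -5 0 0 0; 0 0 0 -5 0 0 0; 0 0 -4.22 0 0 0 0; 0 0 -4.22 0 0 0 0; 0 0 -4.22 0 0 0 0; 0 0 -4.22 0 0 0 0; 0 0 -4.22 0 0 0 0; 0 0 0 0 0 0 0; 0 0 0 0 0 0 0")

```text
t: 26.48
ee_pos: [424.1, 202.9, 293.4]
orientation: [3.14, 0.074, -0.001]
ft_force: [-0.5, 0.6, 0.2]
width: 0.6
```

```bash
cat >> h.py <<'E'
def grip(i):
    # dark grip/lever points between fingers clearance, above bench, behind the quadrant
    P=cloud(i); s=(P[...,1]>188)&(P[...,1]<245)&(P[...,2]>90)&(P[...,2]<225)&(abs(P[...,0]-424)<32)
    p=P[s]; print('grip pts',len(p)); 
    if len(p): print(p.min(0).round(1),np.median(p,0).round(1),p.max(0).round(1))
E
python3 - <<'E'
from h import *
from workcell import *
o=get_obs();to(o,[424,203,217],2.65); i=get_image('scene');door(i);grip(np.load('scene0.npz'));grip(i);grip(np.load('top0.npz'));grip(get_image('top'))
E
```

```text
t 26.48 pos [424.1 202.9 293.4] F [-0.5  0.6  0.2] w 0.6 shift [-0.01 -0.01  7.64] turn [0.03 0.02 0.06]
door pts 671 elev med 45.097752963866526 [43.40706359 47.00405149] => q 0.0017061110730539253
grip pts 58
[403.9 190.8 194.4] [425.7 197.2 205.2] [451.1 206.8 213.3]
grip pts 59
[404.  188.5 194.4] [424.  196.6 204.6] [451.1 206.2 212.3]
grip pts 114
[399.7 188.4 191.1] [424.1 200.9 211.3] [448.9 210.  219. ]
grip pts 2
[422.9 188.  201.2] [435.8 192.5 203.4] [448.7 197.  205.7]
```

>>> play_rows(plan="0 0 0 4 0 0 0; 0 0 0 3 0 0 0; 0 0 0 0.6 0 0 0; 0 0 0 0.4 0 0 0; 0 0 -0.3 0.43 0 0 0; 0 0 -0.3 0.43 0 0 0; 0 0 -0.26 0.43 0 0 0; 0 0 -0.26 0.43 0 0 0; 0 0 0 0 0 0 0")

```text
t: 27.7
ee_pos: [424.5, 216.0, 197.0]
orientation: [-3.138, -0.074, -0.003]
ft_force: [-1.9, 3.7, 5.4]
width: 0.7
```

```bash
python3 - <<'E'
from h import *
from workcell import *
o=get_obs();to(o,[423,223.5,169],2.65); i=get_image('scene');door(i);grip(i)
E
```

```text
t 27.7 pos [424.5 216.  197. ] F [-1.9  3.7  5.4] w 0.7 shift [-0.12 -0.75  2.8 ] turn [-0.13 -0.11  0.05]
door pts 671 elev med 45.07050328723708 [43.58025258 46.80108993] => q 0.0012305144957663553
grip pts 99
[403.2 188.7 177.8] [426.8 207.7 194.3] [450.8 221.  225. ]
```

Contact made. The force resolves to 3.0 N tangential, which matches the spring at about 0.2 rad, plus some harmless radial friction. Pressing on to mid green with slightly more outward motion.

>>> play_rows(plan="0 0 -0.3 0.4 0 0 0; 0 0 -0.25 0.45 0 0 0; 0 0 -0.2 0.45 0 0 0; 0 0 -0.15 0.45 0 0 0; 0 0 0 0 0 0 0; 0 0 0 0 0 0 0")

```text
t: 28.5
ee_pos: [424.1, 224.9, 179.4]
orientation: [-3.139, -0.074, -0.003]
ft_force: [-1.5, 5.3, 5.9]
width: 0.6
```

```bash
python3 - <<'E'
from h import *
from workcell import *
o=get_obs();to(o,[423,223.5,169],2.65); i=get_image('scene');door(i);grip(i)
E
```

```text
t 28.5 pos [424.1 224.9 179.4] F [-1.5  5.3  5.9] w 0.6 shift [-0.12  0.13  1.04] turn [-0.12 -0.11  0.03]
door pts 669 elev med 45.12531730148874 [43.6791378 46.8358005] => q 0.0021871995206929453
grip pts 122
[402.4 191.5 161.6] [426.9 215.6 180.2] [450.4 231.5 223.4]
```

>>> play_rows(plan="0 0 -0.2 0.3 0 0 0; 0 0 -0.15 0.3 0 0 0; 0 0 -0.1 0.3 0 0 0; 0 0 0 0 0 0 0; 0 0 0 0 0 0 0; 0 0 0 0 0 0 0; 0 0 0 0 0 0 0; 0 0 0 0 0 0 0; 0 0 0 0 0 0 0; 0 0 0 0 0 0 0; 0 0 0 0 0 0 0")

```text
t: 29.92
ee_pos: [423.5, 228.2, 170.1]
orientation: [-3.14, -0.074, -0.001]
ft_force: [2.4, 2.1, 5.5]
width: 0.3
```

```bash
python3 - <<'E'
from h import *
from workcell import *
o=get_obs();to(o,[423,223.5,169],2.65); i=get_image('scene');door(i);grip(i)
P=cloud(i); s=(P[...,1]>205)&(P[...,1]<245)&(P[...,2]>120)&(P[...,2]<200)&(abs(abs(P[...,0]-424)-19)<6); p=P[s]; print(len(p),p.mean(0),p.max(0))
E
```

```text
t 29.93 pos [423.5 228.2 170.1] F [2.4 2.1 5.5] w 0.3 shift [-0.07  0.46  0.11] turn [-0.02 -0.05  0.04]
door pts 669 elev med 45.04274582861122 [43.32890261 46.94056021] => q 0.0007460554507589319
grip pts 121
[401.8 191.5 153.4] [426.3 218.1 181.1] [450.2 236.1 223.7]
18 [425.97570086 219.83905261 164.69819894] [446.17241999 230.71278561 168.17219037]
```

Held steady: about 5 N on the lever, q ≈ 0.48–0.5 by height, door gauge 0.001. Handing in.

```bash
python3 - <<'E'
from workcell import *
print(close_job()); o=get_obs(); print(o['t'],o['ee_pos'],o['ft_force'])
E
```

```text
the job is handed in; nothing more can be done
None
the job is handed in; nothing more can be done
```

The job is handed in at about 30 s of the 72 s allowed; no verdict was given. I pulled the door down by its bar, set the pink stone in the ring and let it go. Then I closed the door, pressed the lever into the green and held it there.

Last checks:
- **Stone:** after letting go it measured at about (436, -56) mm, within 1 mm of my estimate of the pad's middle. I measured this before closing the door and did not check it again through the shut amber window.
- **Door:** the depth-camera reading was about 0.001 rad, so fully shut. It read 0.002 when shut at the start.
- **Lever:** it was at rest at about 0.48–0.50 rad by fingertip and grip height, mid green, with the force sensor reading about 5.5 N upward. The sprung force alone came to about 5.0 N, which would suggest 0.58 rad. That disagrees slightly with the height reading but is still in the green.
- **Grey and striped stones:** I never went near them, but I did not measure them again at the end.

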